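Fold the keeper flap down and shut the plate case

TASK

Close up the grey plate case: first fold the upright metal flap down flat over the well plate, then swing the hinged cover fully shut over it. Push both gently with the fingertips, without gripping or lifting anything; keep the case where it stands, and leave the well plate inside it and the dish, beaker, marker and tweezers around it undisturbed.

Things in the scene. Friction and masses are not known exactly. Their poses are not given: they have to be found in the camera images.
- case: Grey plastic case, 2 to 3.3 kg, loose on the table. Open base 104 mm (its x) by 150 mm (its y) by 50 mm high, walls 5 mm. Origin: centre of the underside; x points from the flap's hinge (front, robot's side) to the cover's hinge (back), y left, z up. In this frame the flap's hinge axis runs along y through (-43, 0, 40) mm, the cover's through (54, 0, 52) mm.
- flap (a joint): Metal flap hinged inside the front wall; rad: 0 = folded down level (a stop; upper face 42 mm above the table), 1.57 = upright; starts at 1.4 to 1.7. Folds away from the robot, to the case's +x. Panel 4 mm thick, centred on the hinge axis, 130 mm wide, reaching 84 mm from it, a 6 mm bead on its free edge. Stiff hinge (0.035 N m), stays where it is left; pressed past the stop it gives about 2 N/mm.
- cover (a joint): Grey shallow cover hinged on the back rim; rad: 0 = shut level (a stop; outer face 66 mm above the table), 1.57 = upright, more = leaning back; starts at 1.65 to 1.95. Shuts towards the case's -x. 154 mm wide, 108 mm long from the hinge axis, plus an 11 mm thumb tab, 40 mm wide. Stiff hinge (0.14 N m), stays where it is left; past the stop it gives about 2 N/mm.
- flap_hinge (a point): Middle of the flap's hinge axis, 40 mm above the table.
- flap_edge (a point): Middle of the flap's free edge, 84 mm from its hinge axis.
- cover_hinge (a point): Middle of the cover's hinge axis, 52 mm above the table. The cover's outer face lies 14 mm from this axis: above it when shut, behind it when upright.
- cover_edge (a point): Middle of the cover's free edge (without the tab), on the outer face: 108 mm along the cover and 14 mm outward from its hinge axis.
- well_plate: Clear well plate, 86 x 128 x 15 mm, lying loose on the floor (5 mm thick) of the case. Origin: centre of its underside.
- petri_c: White petri dish, 59 mm wide, 15 mm high, loose on the table left of the case. Origin: centre of its underside.
- beaker: Small clear beaker, 52 mm wide, 69 mm high, loose on the table right of the case. Origin: centre of its underside.
- marker_black: Marker pen, 135 mm long, 17 mm thick, lying loose near the front edge of the table. Origin: the middle of its underside.
- tweezers: Metal tweezers, 120 x 22 x 10 mm, lying loose near the front edge of the table. Origin: the middle of their underside.
Mind the look-alikes: they are no part of the job. What is shaped like the beaker but blue is not meant.

How it is judged:
On the way, in this order (a step that is already met when the one before it is completed fails the run):
1. the flap is folded down flat while the cover still stands open (value of joint flap below 0.08 rad and value of joint cover above 0.9 rad), for 0.2 s.
2. the cover is shut over the flap (value of joint cover below 0.06 rad and value of joint flap below 0.08 rad), for 0.2 s.
At the end, for the whole second after the job is handed in: The flap is down within 0.08 rad and the cover shut within 0.06 rad, the case stands level and at rest within 30 mm of where it was with the plate flat on its floor, and dish, beaker, marker and tweezers are within 25 mm of where they were, the beaker upright (all of step 2 and distance of case from where it was at the start of the episode below 0.03 m and angle between case's own z axis and vertical below 0.05 rad and linear speed of each of case, well_plate below 0.02 m/s and z of well_plate in the frame of case below 0.012 m and distance of each of petri_c, beaker, marker_black, tweezers from where it was at the start of the episode below 0.025 m and angle between beaker's own z axis and vertical below 0.2 rad); the robot touches nothing.
It fails at once if the cover is swung down while the flap still stands up (value of joint cover below 0.9 rad and value of joint flap above 0.3 rad).
It fails at once if the case, its flap or its cover is gripped or pressed hard (over 30 N) (contact force between the fingers and case above 30 N).
It fails at once if the case is lifted more than 12 mm, tipped or shoved more than 30 mm (height (world z) of case above 0.012 m or angle between case's own z axis and vertical above 0.15 rad or distance of case from where it was at the start of the episode above 0.03 m).
It fails at once if the well plate is pressed on by the fingers (over 5 N) or lifted (contact force between the fingers and well_plate above 5 N or z of well_plate in the frame of case above 0.025 m).
It fails at once if a bystander is pushed away, knocked over or lifted (distance of any of petri_c, beaker, marker_black, tweezers from where it was at the start of the episode above 0.025 m or angle between beaker's own z axis and vertical above 0.5 rad).
It also fails if it takes over 48 s, if anything falls off the work surface, if the arm or the gripper's body presses on something with over 40 N, if the wrist force passes 120 N, or if a joint passes its speed limit or range.

ROBOT

A 7-joint arm with a two-finger parallel gripper is mounted at the origin on a cart in front of the work surface, level with it; the furniture and walls round the work are solid. World frame = base frame: x ahead of the robot, y to its left, z up, the work surface at z = 0. Lengths are in m, angles in rad, forces in N, time in s.
With the tool pointing down it reaches from about 0.35 to 0.9 m from the base axis. Payload 8.1 kg.
Tool frame: the origin (TCP) lies on the front face of the gripper's body, between the roots of the fingers; the fingertips stand 66 mm ahead of it and the grasp point (between the pads) lies 47 mm ahead of it (arm.finger_overhang is the distance from the TCP to the fingertips, in m); z points along the fingers, y is the line along which they close (so a half turn about z gives the same grasp; the last joint's range is limited). The gripper opens to 92 mm and grips with 3 to 60 N. Pads are 19 mm wide; open, the fingers measure 130 mm over their backs; the gripper's body (75 mm by 190 mm) begins 47 mm behind the grasp point.
Start: joints at [-1.43, 0.434, 0.025, 1.573, -0.012, 1.134, -0.075], TCP at [0.151, 0.607, 0.292] pointing down, gripper open.
Joint ranges: [-2.62, 2.62], [-0.44, 2.09], [-1.27, 1.32], [0.08, 2.57], [-1.32, 4.46], [0.12, 2], [-2.74, 2.74]. Speed limits (rad/s): [2.22, 2.22, 3.01, 3.01, 3.14, 3.14, 3.14].

INTERFACE

Orientations are given as a rotation vector (axis times angle).
In Python, from cell import readout, cams, workorder, spotter, arm gives the robot as it stands.
- The arm moves only by the shell command python3 -m creep 'ROWS' [FORCE]. ROWS is a JSON list of rows, 1 to 10 of them, each of 5 numbers: dx, dy, dz in shares of the most that a row can go, 1 being 50 mm, then a turn about the tool's z in shares of pi rad (1.0 is pi rad), then the opening from 0.0 (shut) to 1.0 (fully open); each row shifts and turns the commanded pose from where the row before left it, along the tool's axes as they then stand; what a row does not reach is not made up. A row lasts 1/10 s, in which the tool goes at most 0.05 m and 0.15 rad, less where a joint would pass 70% of its speed; a pose out of reach is approached as far as the arm can. The fingers move at their own pace and stop on an object; FORCE is the grip in N (left out, the last holds). Time passes only in rows, so rows that do not move let the fingers close. It prints the time, the measured TCP pose, the force, the opening and the grip force at its end. No shift or turn number may pass 1 either way. Input that does not fit is refused with a message, and nothing moves.
- readout.observe(): the state, without advancing time (a new reading comes with each control period).
- cams.get_image(name): name is "scene" or "top" or "wrist"; returns a dict with "image" (384x512x3 uint8, blue, green, red), "fx", "fy", "cx", "cy" (pixels), "cam_to_world" (4x4, takes a point from camera to world coordinates); the wrist camera has in their place "mount" (4x4, takes a point from camera to tool coordinates, whose origin is the TCP and whose axes are the flange's). Camera axes: x right, y down, z forward; pixel columns grow to the right and rows downward; lengths in m; the calibration is good to about 2 mm. A picture is of the moment at which its call begins: read the wrist's pose just before it. There is no depth.
- workorder.sign_off(): hands the job in; it is judged then, once.
Trained networks look in a picture, given as the dict that the camera call returned (one of the last four; its "shot" number tells which), for a name from the list of things; names that differ only in an ending like _2 or _b are one class to them, and where a whole thing is asked for, a point or a joint stands for the part that bears it (a point fixed in the world has none). Each returns a list of dicts, best first, with "score" (0 to 1); they miss things now and then, are a little off and sometimes report something else, mostly with a low value. They report only what shows in the picture. A call takes as long as a camera call. They do not tell look-alikes from the thing itself.
- spotter.boxes_of(picture, name): "centre" ([x, y, z] in m, in the coordinates of the camera as it stood for that picture, good to about 4 mm: the middle of the surface that is visible of it).
The state is a dict: "clock": time; "joints": joint angles; "dq": joint speeds; "joint_efforts": joint torques, N m; "position": TCP position; "ee_rot": TCP orientation; "force": force on the tool from outside, world axes, zero at the start; "ft_torque": the same for the moment, N m; "width": opening from 0.0 (shut) to 1.0 (fully open); "gripper_force": force on a finger pad.
Only numpy, scipy, OpenCV 4.12 (cv2) and the standard library are available. Lean on these libraries where they do the work, as an engineer would, in place of code of your own. Each camera call takes 0.05 s, during which the arm holds its last target. There are 200 camera calls.

## Working session

There is one attempt and no reset: what is moved stays moved. The work goes in short steps, Python scripts to look and compute and a shell command to move; the robot and the scene stay as the last step left them, time stands still between calls to the robot, and variables do not carry over. Pictures are saved under pics/ and viewed, at most 10 in all, crops included, and the job is handed in when it is done.

```bash
mkdir -p pics; cat > h.py <<'E'
from cell import readout, cams, workorder, spotter, arm
import numpy as np, cv2
from scipy.spatial.transform import Rotation as R
def cam(name):
    s=readout.observe(); p=cams.get_image(name)
    if name=="wrist":
        T=np.eye(4); T[:3,:3]=R.from_rotvec(s["ee_rot"]).as_matrix(); T[:3,3]=s["position"]; M=T@np.array(p["mount"])
    else: M=np.array(p["cam_to_world"])
    return p,M
def find(p,M,n):
    out=[]
    for d in spotter.boxes_of(p,n):
        c=np.array(d["centre"]); w=(M@np.r_[c,1])[:3]
        out.append((round(d["score"],2),w.round(3).tolist(),[int(p["fx"]*c[0]/c[2]+p["cx"]),int(p["fy"]*c[1]/c[2]+p["cy"])]))
    return out
def proj(p,M,w):
    c=np.linalg.inv(M)@np.r_[w,1]; return [p["fx"]*c[0]/c[2]+p["cx"],p["fy"]*c[1]/c[2]+p["cy"]]
def ray(p,M,u,v):
    d=M[:3,:3]@np.array([(u-p["cx"])/p["fx"],(v-p["cy"])/p["fy"],1]); return M[:3,3],d
def onz(p,M,u,v,z):
    o,d=ray(p,M,u,v); return o+d*(z-o[2])/d[2]
E
python3 - <<'E'
from h import *
ims=[]
for n in ("scene","top"):
    p,M=cam(n); ims.append(p["image"])
    print(n,M.round(3).tolist(),p["fx"])
    for k in ("case","flap","cover","well_plate","petri_c","beaker","marker_black","tweezers"): print(k,find(p,M,k))
    cv2.imwrite(f"pics/{n}0.png",cv2.resize(p["image"],(800,600)))
s=readout.observe(); print(s["position"],s["ee_rot"],s["clock"],arm.finger_overhang)
E
```

```text
scene [[0.599, -0.482, 0.639, -0.208], [-0.8, -0.364, 0.476, -0.621], [0.004, -0.797, -0.604, 0.751], [0.0, 0.0, 0.0, 1.0]] 492.19049717228796
case [(0.81, [0.549, -0.148, 0.072], [285, 187])]
flap [(0.84, [0.482, -0.131, 0.086], [262, 194])]
cover [(0.92, [0.577, -0.167, 0.112], [300, 170])]
well_plate [(0.75, [0.527, -0.157, 0.016], [282, 213])]
petri_c [(0.7, [0.525, -0.013, 0.013], [233, 191])]
beaker [(0.86, [0.432, -0.226, 0.044], [284, 239]), (0.62, [0.456, -0.309, 0.044], [325, 249])]
marker_black [(0.66, [0.359, -0.217, 0.013], [260, 268])]
tweezers [(0.68, [0.361, 0.096, 0.005], [152, 210])]
top [[-0.03, -0.976, 0.217, 0.308], [-1.0, 0.03, -0.005, -0.078], [-0.001, -0.217, -0.976, 1.038], [0.0, 0.0, 0.0, 1.0]] 374.3089943732355
case [(0.73, [0.553, -0.147, 0.069], [275, 182])]
flap [(0.96, [0.481, -0.12, 0.089], [266, 207])]
cover [(0.89, [0.582, -0.17, 0.114], [284, 166]), (0.41, [0.362, 0.099, 0.012], [186, 258])]
well_plate [(0.79, [0.528, -0.142, 0.022], [272, 195]), (0.68, [0.554, -0.144, 0.071], [274, 182])]
petri_c [(0.68, [0.537, -0.028, 0.018], [232, 193])]
beaker [(0.86, [0.451, -0.226, 0.026], [304, 221]), (0.64, [0.47, -0.315, 0.027], [337, 213])]
marker_black [(0.53, [0.357, -0.211, 0.015], [301, 256])]
tweezers [(0.81, [0.361, 0.1, 0.012], [185, 258])]
[0.15089732 0.60650906 0.2922488 ] [3.82110282e-01 3.11825351e+00 4.22581126e-05] 0.9 0.0655
```

View pics/scene0.png

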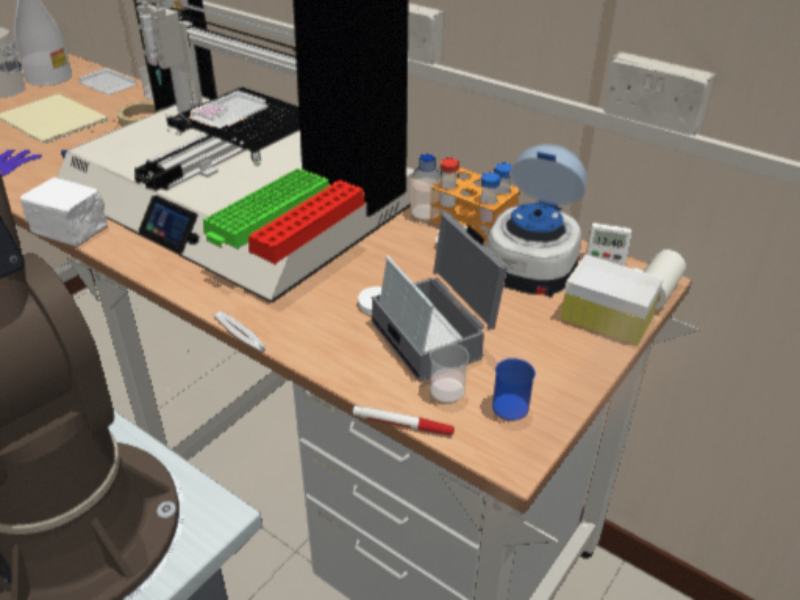

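View pics/top0.png

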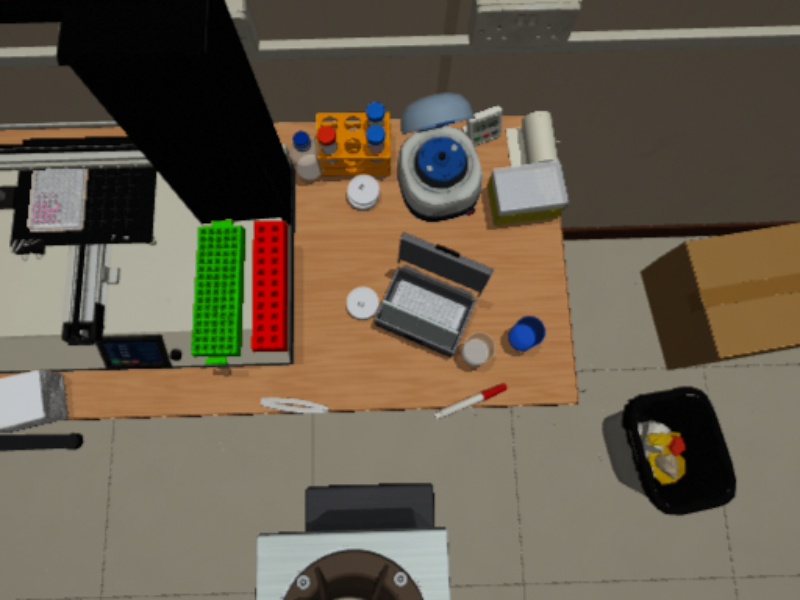

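The top view shows the case at about (430,305) in the 800x600 picture, yawed about -25°. The flap stands on the robot's side and the cover leans back at (445,262). Clear beaker at (477,350), blue look-alike at (525,334). Dish at (362,302), with a look-alike dish at (362,192). Marker at (470,400), tweezers at (293,405). I'll crop both views close to check this choice and pick corners.

```bash
python3 - <<'E'
from h import *
a=cams.get_image("scene")["image"][130:250,220:340]; b=cams.get_image("top")["image"][140:240,225:325]
a=cv2.resize(a,(400,600)[:1]*2,interpolation=cv2.INTER_CUBIC); b=cv2.resize(b,(400,400),interpolation=cv2.INTER_CUBIC)
cv2.imwrite("pics/crop1.png",np.hstack([a,b]))
E
```

```text
(no output)
```

View pics/crop1.png

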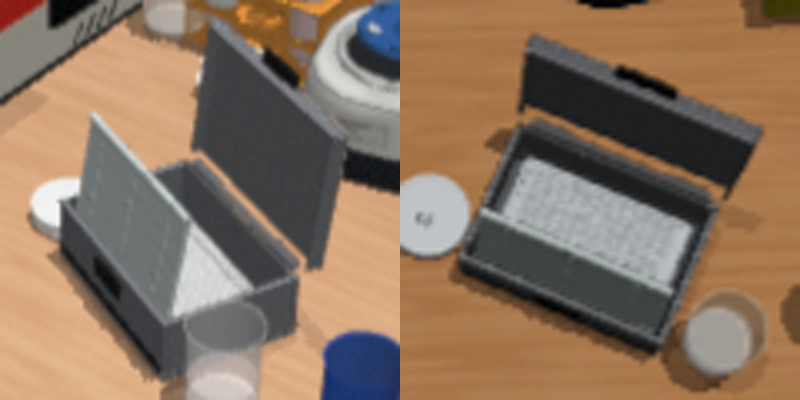

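The crop confirms the right case. The flap is upright with its free edge from (93,115) to (187,222) in the scene half. The cover is open, the beaker sits close to the case's right front corner, and the dish to its left. Next I fit the pose and joint values to these corners.

```bash
cat >> h.py <<'E'
def case2w(q,pt):
    x,y,yaw=q[:3]; c,s=np.cos(yaw),np.sin(yaw); return np.array([x+c*pt[0]-s*pt[1],y+s*pt[0]+c*pt[1],pt[2]])
def flap(a,r,y,n=0): return np.array([-.043+r*np.cos(a)-n*np.sin(a),y,.040+r*np.sin(a)+n*np.cos(a)])
def cover(a,r,y,n=.014): return np.array([.054-r*np.cos(a)+n*np.sin(a),y,.052+r*np.sin(a)+n*np.cos(a)])
E
python3 - <<'E'
from h import *
from scipy.optimize import least_squares
P={n:cam(n) for n in("scene","top")}
B=lambda *a:(lambda q:np.array(a)/1e3)
F=lambda y:(lambda q:flap(q[3],.086,y))
C=lambda y,n=.014:(lambda q:cover(q[4],.108,y,n))
obs=[("scene",62,203,B(-52,75,50)),("scene",166,322,B(-52,-75,50)),("scene",166,378,B(-52,-75,0)),("scene",298,268,B(52,-75,50)),
("scene",93,115,F(.065)),("scene",187,222,F(-.065)),("scene",208,20,C(.077)),("scene",344,132,C(-.077)),
("top",60,265,B(-52,75,50)),("top",257,348,B(-52,-75,50)),("top",123,122,B(52,75,50)),("top",313,203,B(52,-75,50)),
("top",78,213,F(.065)),("top",272,293,F(-.065)),("top",131,36,C(.077)),("top",360,130,C(-.077))]
px=lambda n,u,v:np.array([220+u/3.3333,130+v/3.3333]) if n=="scene" else np.array([225+u/4,140+v/4])
f=lambda q:np.concatenate([np.array(proj(*P[n],case2w(q,g(q))))-px(n,u,v) for n,u,v,g in obs])
r=least_squares(f,[.53,-.14,-.43,1.5,1.8],loss="soft_l1")
print(r.x.round(4),f(r.x).reshape(-1,2).round(1).tolist())
q=r.x
for nm,w in (("fh",case2w(q,flap(q[3],0,0))),("fe",case2w(q,flap(q[3],.084,0))),("ce",case2w(q,cover(q[4],.108,0))),("ch",case2w(q,cover(q[4],0,0,0)))): print(nm,w.round(3))
E
```

```text
[ 0.5149 -0.1374 -0.4244  1.4427  1.6275] [[-1.3, -1.0], [-0.0, 1.2], [-0.6, 1.5], [1.2, 2.2], [-1.2, -1.4], [0.5, -2.1], [2.4, -0.1], [0.6, 0.2], [-1.2, -1.4], [1.5, -0.8], [-2.1, -0.1], [1.5, 0.2], [0.0, 0.2], [0.0, -0.1], [-1.3, 0.9], [-0.1, 0.5]]
fh [ 0.476 -0.12   0.04 ]
fe [ 0.485 -0.124  0.123]
ce [ 0.582 -0.168  0.159]
ch [ 0.564 -0.16   0.052]
```

Fit: case at (0.515, -0.137), yaw -0.424, flap about 1.44, cover about 1.63. Now I turn the tool so its y lies along the case's y (its x then points along the case's -x), shut the fingers, and head for the front of the flap.

The rows are not in the units I measure in: shifts go in shares of 50 mm and turns go in shares of pi rad. I convert before sending: -0.035 m is -0.7, -0.033 m is -0.66, 0.09 rad is 0.0286.

```bash
python3 -m creep '[[0,0,0,0.0286,0],[0,0,0,0.0286,0],[-0.7,-0.66,0,0,0],[-0.7,-0.66,0,0,0],[-0.7,-0.66,0,0,0],[-0.7,-0.66,0,0,0],[-0.7,-0.66,0,0,0],[-0.7,-0.66,0,0,0]]' 5
python3 - <<'E'
from h import *
p,M=cam("top")
for n,u,v,z in (("centrifuge front",440,215,.05),("cf front top",440,215,.1),("cf right",480,180,.1),("cf left",398,165,.1),("cf lid top",440,95,.2),("tower fr",292,215,.08),("wbox front",530,225,.08),("dish2",362,192,.015)):
    w=onz(p,M,u*.64,v*.64,z); c,s=np.cos(-.424),np.sin(-.424); d=w[:2]-[.515,-.137]; print(n,w.round(3),"case",(np.array([c*d[0]+s*d[1],-s*d[0]+c*d[1]])).round(3))
E
```

```text
clock: 1.9
position: [0.2614, 0.3378, 0.2924]
ee_rot: [0.661, 3.071, 0.001]
force: [0.9, 0.1, -0.7]
width: 0.35
gripper_force: 0.0
centrifuge front [ 0.686 -0.172  0.05 ] case [0.17  0.039]
cf front top [ 0.667 -0.167  0.1  ] case [0.151 0.035]
cf right [ 0.729 -0.239  0.1  ] case [ 0.237 -0.005]
cf left [ 0.761 -0.099  0.1  ] case [0.209 0.136]
cf lid top [ 0.831 -0.167  0.2  ] case [0.301 0.103]
tower fr [0.683 0.088 0.08 ] case [0.06  0.274]
wbox front [ 0.652 -0.324  0.08 ] case [ 0.201 -0.114]
dish2 [ 0.75  -0.031  0.015] case [0.17  0.193]
```

To row units: -0.035 m is -0.7, -0.033 m is -0.66.

```bash
python3 -m creep '[[-0.7,-0.66,0,0,0],[-0.7,-0.66,0,0,0],[-0.7,-0.66,0,0,0],[-0.7,-0.66,0,0,0],[-0.7,-0.66,0,0,0],[-0.7,-0.66,0,0,0],[-0.7,-0.66,0,0,0],[-0.7,-0.66,0,0,0],[-0.7,-0.66,0,0,0],[-0.7,-0.66,0,0,0]]'
python3 - <<'E'
from h import *
for n in("wrist","top","scene"):
    p,M=cam(n)
    for k in ("flap_edge","flap_hinge","cover_edge","flap","cover","case"): print(n,k,find(p,M,k))
    if n=="wrist":
        im=p["image"].copy(); q=[.5149,-.1374,-.4244,1.4427,1.6275]
        for pt in [[sx*.052,sy*.075,.05] for sx in(-1,1) for sy in(-1,1)]: cv2.circle(im,tuple(int(a) for a in proj(p,M,case2w(q,np.array(pt)))),3,(0,0,255),-1)
        for y in(-.065,.065): cv2.circle(im,tuple(int(a) for a in proj(p,M,case2w(q,flap(q[3],.086,y)))),3,(0,255,0),-1)
        for y in(-.077,.077): cv2.circle(im,tuple(int(a) for a in proj(p,M,case2w(q,cover(q[4],.108,y)))),3,(255,0,0),-1)
        cv2.imwrite("pics/w1.png",im)
s=readout.observe(); print(s["position"],s["clock"])
E
```

```text
clock: 2.95
position: [0.4447, -0.1069, 0.2927]
ee_rot: [0.66, 3.07, 0.001]
force: [1.2, 1.1, 0.6]
width: 0.005
gripper_force: 0.0
wrist flap_edge [(0.57, [0.476, -0.117, 0.066], [258, 207])]
wrist flap_hinge [(0.94, [0.479, -0.121, 0.065], [256, 210]), (0.44, [0.532, -0.021, 0.014], [347, 203])]
wrist cover_edge [(0.48, [0.475, -0.118, 0.064], [257, 205])]
wrist flap [(0.58, [0.475, -0.117, 0.063], [258, 204])]
wrist cover [(0.71, [0.364, 0.103, 0.005], [399, 23])]
wrist case [(0.74, [0.475, -0.116, 0.056], [259, 203]), (0.28, [0.364, 0.101, 0.007], [397, 24])]
top flap_edge []
top flap_hinge []
top cover_edge []
top flap []
top cover []
top case []
scene flap_edge [(0.61, [0.479, -0.125, 0.088], [258, 193])]
scene flap_hinge [(0.75, [0.477, -0.128, 0.082], [259, 196]), (0.19, [0.357, -0.218, 0.011], [260, 269])]
scene cover_edge [(0.73, [0.577, -0.167, 0.108], [300, 172])]
scene flap [(0.86, [0.481, -0.129, 0.085], [261, 194])]
scene cover [(0.94, [0.58, -0.167, 0.11], [301, 170])]
scene case [(0.93, [0.547, -0.147, 0.072], [284, 188])]
[ 0.44417374 -0.10510403  0.2922198 ] 4.0
```

View pics/w1.png

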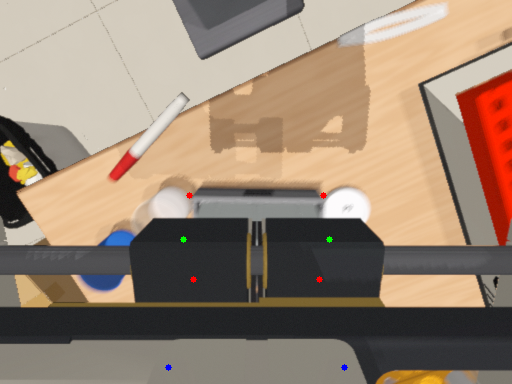

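The wrist picture shows the fitted corners (red dots at (190,195) and (323,195)) within a few pixels of the front wall. The tool is square to the case, with the beaker left in the picture at (168,200), the dish at (347,205) and the marker at (150,138), all clear. Next: descend in front of the flap and make contact.

To row units: 0.042 m is 0.84, -0.014 m is -0.28.

```bash
python3 -m creep '[[0,0,0.84,0,0],[0,0,0.84,0,0],[0,0,0.84,0,0],[0,0,0,0,0],[-0.28,0,0,0,0],[-0.28,0,0,0,0]]' && python3 -m creep '[[-0.16,0,0.08,0,0],[-0.16,0,0.08,0,0],[-0.14,0,0.06,0,0],[-0.14,0,0.08,0,0],[-0.14,0,0.08,0,0],[0,0,0,0,0]]'
```

```text
clock: 4.6
position: [0.4704, -0.117, 0.1678]
ee_rot: [0.661, 3.071, 0.0]
force: [-0.3, 0.1, 0.7]
width: 0.004
gripper_force: 0.0
clock: 5.2
position: [0.5039, -0.1321, 0.1467]
ee_rot: [-0.661, -3.071, 0.001]
force: [-1.0, 0.3, -0.8]
width: 0.004
gripper_force: 0.0
```

```bash
python3 -m creep '[[-0.08,0,0.16,0,0],[-0.08,0,0.14,0,0],[-0.08,0,0.14,0,0],[-0.06,0,0.16,0,0],[0,0,0.16,0,0],[0,0,0,0,0]]'; python3 -m creep '[[0,0,0.04,0,0],[0,0,0.04,0,0],[0,0,0,0,0],[0,0,0,0,0]]'
```

```text
clock: 5.8
position: [0.5167, -0.138, 0.1081]
ee_rot: [-0.661, -3.07, 0.0]
force: [-0.6, 0.0, 0.1]
width: 0.004
gripper_force: 0.0
clock: 6.2
position: [0.5169, -0.138, 0.1059]
ee_rot: [0.661, 3.071, 0.001]
force: [-2.8, 0.1, 9.3]
width: 0.005
gripper_force: 4.5
```

```bash
python3 - <<'E'
from h import *
p,M=cam("scene"); cv2.imwrite("pics/s2.png",cv2.resize(p["image"][110:260,210:410],(800,600),interpolation=cv2.INTER_CUBIC))
E
```

```text
(no output)
```

View pics/s2.png

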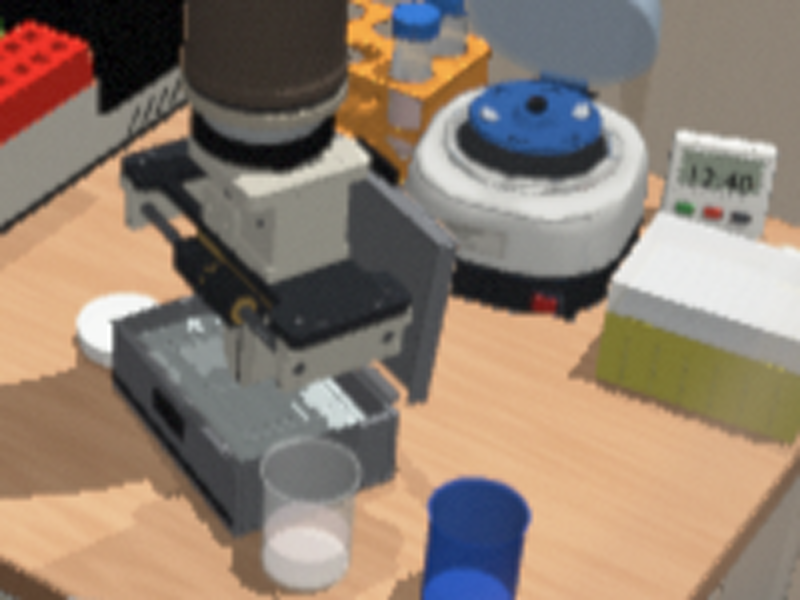

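The flap lies down flat at about (200,370) in the crop. The tool presses it at 9 N and the cover still stands open behind. Next: rise, pass over the cover and come down behind it.

To row units: -0.045 m is -0.9, -0.04 m is -0.8.

```bash
python3 -m creep '[[0,0,-0.2,0,0],[0,0,-0.9,0,0],[0,0,-0.9,0,0],[0,0,-0.9,0,0],[0,0,-0.8,0,0],[0,0,0,0,0],[-0.64,0,0,0,0],[-0.64,0,0,0,0],[-0.64,0,0,0,0],[0,0,0,0,0]]'
python3 - <<'E'
from h import *
p,M=cam("scene"); im=p["image"].copy()
q=[.5149,-.1374,-.4244,0,1.6275]
print(find(p,M,"flap"),find(p,M,"cover"),find(p,M,"case"))
im=cv2.resize(im[110:260,210:410],(800,600),interpolation=cv2.INTER_CUBIC)
d=lambda w,c:cv2.circle(im,tuple(int(a) for a in (np.array(proj(p,M,case2w(q,w)))-[210,110])*4),4,c,-1)
for y in(-.065,.065): d(flap(0,.084,y,.002),(0,255,0)); d(flap(0,0,y,.002),(0,255,0))
for a,c in((1.63,(255,0,0)),(1.75,(0,0,255))):
    for y in(-.077,.077): d(cover(a,.108,y),c)
cv2.imwrite("pics/s3.png",im)
E
```

```text
clock: 7.25
position: [0.6069, -0.1786, 0.2897]
ee_rot: [0.661, 3.07, -0.003]
force: [-0.1, 0.0, -0.7]
width: 0.007
gripper_force: 0.0
[(0.9, [0.514, -0.142, 0.044], [274, 204])] [(0.7, [0.576, -0.166, 0.111], [299, 171])] [(0.96, [0.546, -0.151, 0.05], [285, 196])]
```

View pics/s3.png

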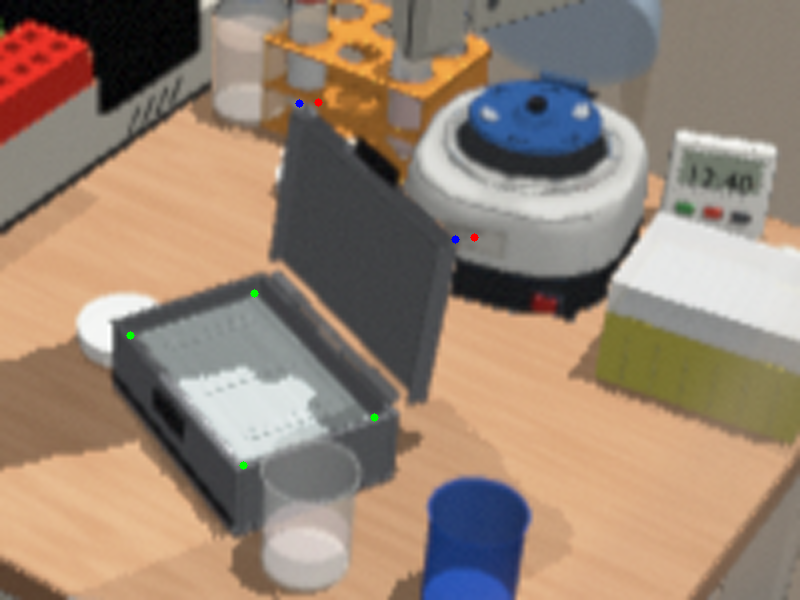

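The green flap dots for angle 0 land on the flap's corners, so it is flat. The cover is at about 1.63 (blue dots at (299,103) and (455,239) fit its edge). The tool is behind the cover, so now I descend and push the cover forward.

To row units: 0.044 m is 0.88, 0.012 m is 0.24.

```bash
python3 -m creep '[[0,0,0.88,0,0],[0,0,0.86,0,0],[0,0,0,0,0],[0.24,0,0,0,0],[0.24,0,0,0,0],[0.24,0,0,0,0],[0.24,0,0,0,0],[0,0,0,0,0]]'; python3 -m creep '[[0.24,0,0.04,0,0],[0.24,0,0.08,0,0],[0.16,0,0.08,0,0],[0.16,0,0.1,0,0],[0,0,0,0,0]]'
```

```text
clock: 8.25
position: [0.5604, -0.1573, 0.2056]
ee_rot: [0.66, 3.07, 0.002]
force: [0.8, -0.3, 0.5]
width: 0.004
gripper_force: 0.1
clock: 8.75
position: [0.5236, -0.1408, 0.188]
ee_rot: [-0.66, -3.07, -0.001]
force: [-0.1, 0.2, -0.2]
width: 0.003
gripper_force: 0.3
```

To row units: 0.008 m is 0.16, 0.007 m is 0.14.

```bash
python3 -m creep '[[0.1,0,0.12,0,0],[0.1,0,0.12,0,0],[0.1,0,0.12,0,0],[0.08,0,0.14,0,0],[0.08,0,0.16,0,0],[0.08,0,0.16,0,0],[0,0,0,0,0]]'
python3 - <<'E'
from h import *
p,M=cam("scene"); cv2.imwrite("pics/s4.png",cv2.resize(p["image"][110:260,210:410],(800,600),interpolation=cv2.INTER_CUBIC))
E
```

```text
clock: 9.45
position: [0.4987, -0.1298, 0.146]
ee_rot: [-0.66, -3.069, 0.0]
force: [-0.1, 0.3, 0.3]
width: 0.006
gripper_force: 0.0
```

View pics/s4.png

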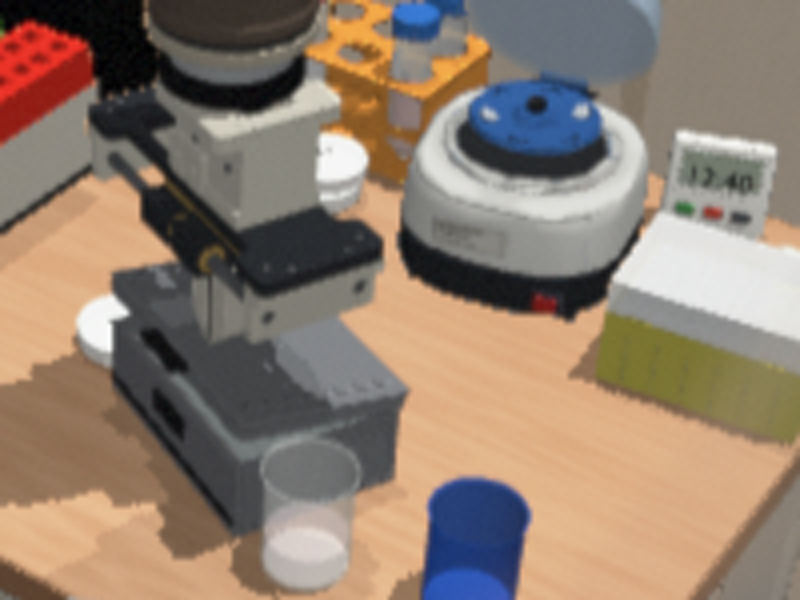

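The cover is nearly shut, with a small gap showing at its front edge around (190,370) to (240,430). The case has not moved. I press it down to the stop.

To row units: 0.007 m is 0.14, 0.002 m is 0.04.

```bash
python3 -m creep '[[0.04,0,0.14,0,0],[0.04,0,0.14,0,0],[0,0,0.04,0,0],[0,0,0.04,0,0],[0,0,0,0,0],[0,0,0,0,0]]'
```

```text
clock: 10.1
position: [0.4956, -0.1283, 0.1292]
ee_rot: [-0.661, -3.07, -0.001]
force: [-3.9, 1.2, 5.7]
width: 0.007
gripper_force: 2.9
```

```bash
python3 -m creep '[[0,0,0.02,0,0],[0,0,0,0,0],[0,0,0,0,0]]'; python3 -m creep '[[0,0,-0.2,0,0],[0,0,-0.8,0,0],[0,0,-0.9,0,0],[0,0,-0.9,0,0],[0.8,0.4,0,0,0],[0.8,0.4,0,0,0],[0,0,0,0,0],[0,0,0,0,0]]'
python3 - <<'E'
from h import *
p,M=cam("scene"); q=[.5149,-.1374,-.4244,0,0]
for k in("case","petri_c","beaker","marker_black","tweezers"): print(k,find(p,M,k))
im=cv2.resize(p["image"][110:260,210:410],(800,600),interpolation=cv2.INTER_CUBIC)
d=lambda w,c:cv2.circle(im,tuple(int(a) for a in (np.array(proj(p,M,case2w(q,w)))-[210,110])*4),4,c,-1)
for a,c in((0,(0,255,0)),(.06,(0,0,255))):
    for y in(-.077,.077): d(cover(a,.108,y),c)
cv2.imwrite("pics/s5.png",im)
E
```

```text
clock: 10.4
position: [0.4955, -0.1283, 0.1283]
ee_rot: [-0.661, -3.07, -0.001]
force: [-3.4, 0.2, 7.4]
width: 0.005
gripper_force: 4.0
clock: 11.2
position: [0.4395, -0.0582, 0.2688]
ee_rot: [0.657, 3.071, 0.002]
force: [-0.3, -0.8, 0.3]
width: 0.002
gripper_force: 0.0
case [(0.79, [0.498, -0.143, 0.065], [270, 200]), (0.65, [0.521, -0.013, 0.016], [232, 191])]
petri_c [(0.54, [0.519, -0.016, 0.016], [232, 192])]
beaker [(0.84, [0.456, -0.313, 0.044], [326, 250]), (0.74, [0.433, -0.225, 0.043], [284, 238])]
marker_black [(0.67, [0.355, -0.218, 0.012], [259, 269])]
tweezers [(0.78, [0.364, 0.095, 0.008], [154, 209])]
```

View pics/s5.png

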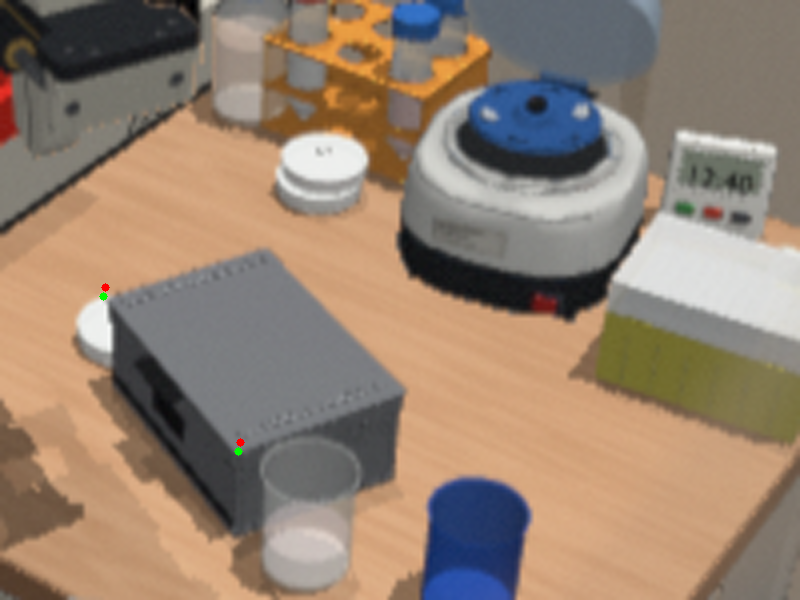

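The cover is shut flush over the case: its front edge from (112,297) to (238,450) matches the dots for angle 0. The bystanders have not moved and the arm is clear.

```bash
python3 -c "
from cell import workorder; print(workorder.sign_off())"
```

```text
the job is handed in; nothing more can be done
None
```

I folded the flap down flat, swung the cover fully shut over it, and handed the job in at about 11 s of the 48 s; the last picture showed the case, dish, beaker, marker and tweezers unmoved, but sign-off returned no verdict.

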